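Pop the armour plate out of the ejector jig and trap it

TASK

Press down the steel pad of the ejector jig with one finger so that the armour plate pops out of its nest, and stop the plate in the chute with the other finger before it slides off the lower end. Finish while holding it like that: the plate out of the nest, lying in the chute, at rest against the finger. Do not lift the plate, and leave everything else on the bench where it is.

Things in the scene. Friction and masses are not known exactly. Their poses are not given: they have to be found in the camera images.
- jig: Fixed ejector jig: a sloping aluminium chute with a steel press pad in a grey block beside it. Origin on the bench below the trap spot (chute); z up, x level the way the chute runs down, y towards the pad. It reaches from x -165 to +70, y -38 to +102 mm; the spring housing at the chute's upper end is tallest, 103 mm. Chute: 60 mm wide inside, walls 12 mm above its slippery floor.
- chute (a point): Trap spot: point on the chute floor, on its centre line, beside the middle of the pad, 34 mm above the bench. x down along the chute (16 deg below level), y across it to the pad, z off its floor. Floor from x -138 to the open lower lip at x +60 mm. The plate waits with its middle at x -80; a gate 9 mm high crosses the floor at x -55 until the pad is pressed.
- pad_top (a point): Top centre of the unpressed press pad, 53.5 mm above the bench and 72 mm sideways of the chute's centre line (this point does not move). Ribbed steel pad, 40 mm along the chute x 44 across, in a grey block 39 mm high that reaches to the chute wall. Fully pressed, the pad top is 41.5 mm above the bench, 7.5 mm higher than the chute floor at the trap spot.
- ejector (a joint): Press pad: 0 at rest, 0.012 (m) fully down; spring, 3 N to start, 7 N fully down. The gate sinks with it and frees the plate at 9 to 10.5 mm; a spring kicker (2.5 N over 14 mm) then shoots the plate down the chute. It is off the lip in about 0.3 s unless a finger already stands in its way.
- plate: Loose dark cast armour plate, 44 mm along the chute, 54 across, 18 thick, with a low round boss and four pale lacing marks on top; 90 to 160 g. Origin at the centre of its underside, z off its top. At the start it lies in the chute between gate and kicker.
- plate_mid (a point): The middle of the armour plate, 9 mm above its underside.
- rivet_jar: Bystander: glass jar with dark lid, 52 dia x 65 tall; origin under its centre
- thread_spool: Bystander: wooden spool standing upright, 40 dia x 46 tall; origin under its centre
- mallet: Bystander: small hammer lying flat; origin under its middle
- glue_brush: Bystander: flat brush lying down; origin under its middle
- mug: Bystander: white mug, 80 dia x 90 tall; origin under its centre
- wax_tin: Bystander: flat round metal tin, 70 dia x 30 tall; origin under its centre
- oak_roller: Bystander: upright dark wooden cylinder, 32 dia x 110 tall; origin under its centre
There are look-alikes about, which are no part of the job. Leave any turquoise or yellow look-alike of the plate alone.

How it is judged:
By the outcome, as a careful person would: the job done as asked, in the order asked, and still so for the second after the job is handed in, while the arm keeps its last pose, push and grip.
It also fails if it takes over 32 s, if anything falls off the work surface, if the arm or the gripper's body presses on something with over 40 N, if the wrist force passes 120 N, or if a joint passes its speed limit or range.

ROBOT

A 7-joint arm with a two-finger parallel gripper is mounted at the origin on the work surface. World frame = base frame: x ahead of the robot, y to its left, z up, the work surface at z = 0. Lengths are in m, angles in rad, forces in N, time in s.
With the tool pointing down it reaches from about 0.425 to 0.875 m from the base axis. Payload 4.7 kg.
Tool frame: the origin (TCP) lies midway between the tips of the shut fingers; the grasp point (between the pads) lies 19 mm behind it; z points along the fingers, y is the direction in which the jaws open and shut (so a half turn about z gives the same grasp; the last joint's range is limited). The gripper opens to 87 mm and grips with 3 to 60 N. Pads are 19 mm wide; open, the fingers measure 117 mm over their backs; the gripper's body (75 mm by 190 mm) begins 51 mm behind the grasp point.
Start: joints at [1.22, 0.321, -0.07, 1.45, 0.023, 1.371, -0.057], TCP at [0.232, -0.607, 0.223] pointing down, gripper open.
Joint ranges: [-2.86, 2.86], [-0.3, 2.09], [-1.38, 1.24], [0.06, 2.45], [-1.56, 4.7], [0.09, 2.05], [-2.69, 2.69]. Speed limits (rad/s): [2.57, 2.57, 3.14, 3.14, 3.14, 3.14, 3.14].

INTERFACE

Orientations are given as a rotation vector (axis times angle).
In Python, from bench import monitor, eyes, order gives the robot as it stands. The module is installed in compiled form; this text tells all that it offers.
- The arm moves only by the shell command python3 -m pendant 'ROWS' [FORCE]. ROWS is JSON, a list of rows, each a list of 3 entries, a list of its own where there are three numbers: the turn, a rotation vector about the tool's x, y, z in degrees, then the shift along the tool's x, y, z in m, then the gripper command: -1 is fully open, 1 is shut, values between are in proportion. In form: [[[rx, ry, rz], [tx, ty, tz], hand], ...]. A call has 1 to 8 rows; each row shifts and turns the commanded pose from where the row before left it, along the tool's axes as they then stand; what a row does not reach is not made up. A row lasts 1/8 s, in which the tool goes at most 62.5 mm and 10.7 degrees, less where a joint would pass 70% of its speed; a pose out of reach is approached as far as the arm can. A call is refused whole if a number of a shift passes 0.0625 or a number of a turn 10.7, either way. A call with a gripper value outside its range is refused whole. The fingers move at their own pace and stop on an object; FORCE is the grip in N (left out, the last holds). Time passes only in rows, so rows that do not move let the fingers close. It gives the time, the measured TCP pose, the force and the opening at its end, in the units of the state.
- monitor.get_state(): the state, without advancing time (a new reading comes with each control period).
- eyes.get_image(name): name is "side" or "top" or "wrist"; returns a dict with "color" (384x512x3 uint8, red, green, blue), "range_z" (384x512 float32, m along the optical axis (not along the pixel's ray), 0 where there is no reading), "fx", "fy", "cx", "cy" (pixels), "world_to_cam" (4x4, takes a point from world to camera coordinates). Camera axes: x right, y up, looking along -z (the intrinsics and any distortion apply to the point x, -y, -z); pixel columns grow to the right and rows downward; lengths in m; the calibration is good to about 2 mm. The wrist camera is an equidistant fisheye: a pixel r from the principal point sees the ray r / f radians off the axis. A picture is of the moment at which its call begins.
- order.close_job(): hands the job in, once; it reports no verdict.
The state is a dict: "time": time; "joint_positions": joint angles; "qd": joint speeds; "joint_torque": joint torques, N m; "position": TCP position; "tool_rot": TCP orientation; "ft_force": force on the tool from outside, world axes, zero at the start; "torque": the same for the moment, N m; "grip_width": opening from 0.0 (shut) to 1.0 (fully open).
Only numpy, scipy, OpenCV 4.12 (cv2) and the standard library are available. Lean on these libraries where they do the work, as an engineer would, in place of code of your own. Each camera call takes 0.05 s, during which the arm holds its last target.

## Working session

There is one attempt and no reset: what is moved stays moved. The work goes in short steps, Python scripts to look and compute and a shell command to move; the robot and the scene stay as the last step left them, time stands still between calls to the robot, and variables do not carry over. Pictures are saved under pics/ and viewed, and the job is handed in when it is done.

```bash
mkdir -p pics; ls
cat > h.py <<'E'
import numpy as np, cv2
from bench import monitor, eyes, order
def grab(n):
    im=eyes.get_image(n); 
    return im
def save(im,name): cv2.imwrite('pics/'+name+'.png',cv2.cvtColor(im['color'],cv2.COLOR_RGB2BGR))
def pt(im,u,v,d=None):
    """pixel+depth -> world (pinhole)"""
    d=im['range_z'][int(round(v)),int(round(u))] if d is None else d
    c=np.array([(u-im['cx'])/im['fx']*d,-(v-im['cy'])/im['fy']*d,-d,1])
    return (np.linalg.inv(im['world_to_cam'])@c)[:3]
def ray(im,u,v,z):
    M=np.linalg.inv(im['world_to_cam']); o=M[:3,3]; p=pt(im,u,v,1.0)
    return o+(p-o)*(z-o[2])/(p[2]-o[2])
def pix(im,P):
    c=im['world_to_cam']@np.r_[P,1]
    return np.array([im['cx']+im['fx']*c[0]/-c[2], im['cy']-im['fy']*c[1]/-c[2]])
E
python3 - <<'E'
from h import *
print(monitor.get_state())
for n in('top','side','wrist'):
    im=grab(n); save(im,n+'0'); np.save('pics/'+n+'0.npy',im,allow_pickle=True); print(n,im['fx'],im['cx'],im['cy'],im['world_to_cam'].round(3).tolist())
E
```

```text
pics
{'time': 0.0, 'joint_positions': array([ 1.22011244,  0.32181013, -0.07005016,  1.4516692 ,  0.02257312,
        1.37078153, -0.05691837]), 'qd': array([-0.00031579,  0.00034417, -0.00017552, -0.00039433, -0.00012316,
       -0.00146007, -0.00053874]), 'joint_torque': array([-2.88895499e-04, -4.91295254e+01, -4.04369496e-01, -3.12530100e+01,
       -6.40480220e-02,  4.38670255e-02,  2.12813875e-04]), 'position': array([ 0.23163338, -0.60674239,  0.2214725 ]), 'tool_rot': array([-3.08768549e+00, -5.69456481e-01,  6.62268591e-04]), 'ft_force': array([-0.06067807,  0.15778732,  0.69545647]), 'torque': array([ 0.04859299, -0.02349509,  0.02151139]), 'grip_width': 0.9988434503662106}
top 394.75740276761235 250.4320262924534 193.27983314328262 [[0.025, -1.0, -0.012, 0.04], [0.999, 0.024, 0.035, -0.496], [-0.035, -0.013, 0.999, -1.164], [0.0, 0.0, 0.0, 1.0]]
side 424.94189935520575 258.701355729212 196.0537149372978 [[-0.888, -0.46, -0.014, 0.46], [0.352, -0.699, 0.623, -0.192], [-0.296, 0.548, 0.782, -1.137], [0.0, 0.0, 0.0, 1.0]]
wrist 297.3186396354542 254.08928205850543 191.95648286488588 [[0.356, -0.935, -0.002, -0.65], [0.9, 0.343, -0.268, 0.033], [0.251, 0.094, 0.963, -0.391], [0.0, 0.0, 0.0, 1.0]]
```

View pics/top0.png

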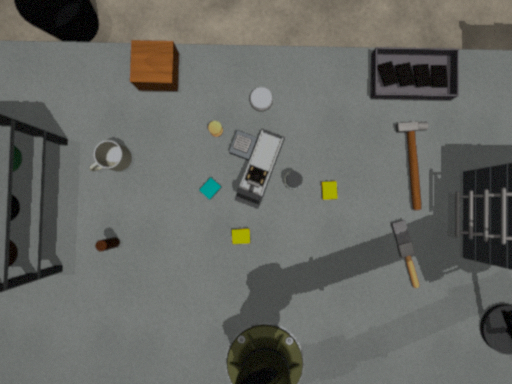

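View pics/side0.png

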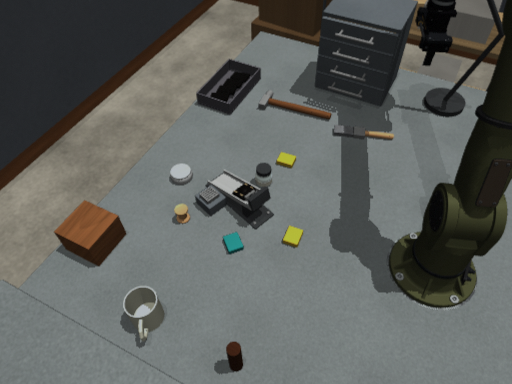

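View pics/wrist0.png

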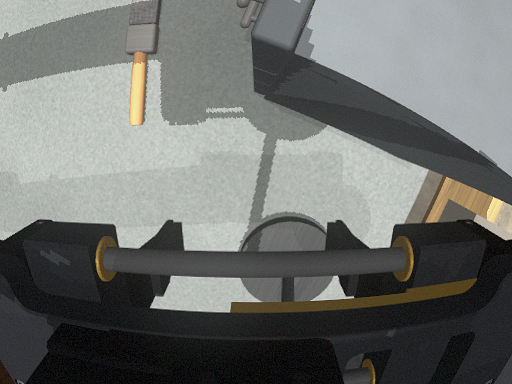

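Run:
```python
from h import *
a=np.load('pics/top0.npy',allow_pickle=True).item();b=np.load('pics/side0.npy',allow_pickle=True).item()
for n,im,(x0,y0,w,hh) in(('t',a,(195,80,115,135)),('s',b,(165,145,120,95))):
    c=cv2.cvtColor(im['color'],cv2.COLOR_RGB2BGR)[y0:y0+hh,x0:x0+w]
    s=5 if n=='s' else 4.4
    c=cv2.resize(c,None,fx=s,fy=s,interpolation=cv2.INTER_CUBIC)
    for k in range(0,max(w,hh),10):
        cv2.putText(c,str(x0+k),(int(k*s),8),0,.3,(0,0,255)); cv2.putText(c,str(y0+k),(0,int(k*s)+4),0,.3,(0,0,255))
    cv2.imwrite(f'pics/z{n}.png',c)
for v in range(126,212,3):
    print(v,[int(1000*pt(a,u,v)[2]) for u in range(228,296,3)])
```

```text
126 [-3, 1, 0, -4, 0, -4, -1, -1, 1180, -1, -4, -3, -6, -2, -3, -3, 0, 1180, -5, -1, -4, 2, 0]
129 [0, -1, -2, -2, 0, -1, -1, -2, -2, 0, 0, 6, 1, -1, -3, -2, -1, 0, -1, 3, -2, -2, 2]
132 [-4, -3, 0, 41, 39, 38, 0, 0, -1, -7, 0, 29, 4, 7, 3, -4, -1, -2, -1, -1, -1, 0, 0]
135 [0, -3, 0, 50, 40, 35, 39, 36, 0, 1, 0, 23, 16, 20, 17, 7, 7, 2, -1, 0, 0, -3, -2]
138 [-1, 1, 39, 50, 55, 52, 52, 35, 36, 38, 3, 22, 19, 22, 17, 18, 14, 2, 23, -3, 0, 0, -1]
141 [2, -3, 36, 50, 51, 51, 47, 49, 38, 38, 37, 25, 23, 25, 21, 19, 18, 17, 4, -5, -3, 0, 0]
144 [-1, 1, 52, 50, 55, 53, 52, 49, 39, 6, 29, 24, 24, 23, 25, 23, 22, 22, 6, -1, -3, -3, -3]
147 [-1, 36, 51, 53, 51, 51, 54, 33, 34, 42, 29, 30, 29, 28, 24, 23, 26, 37, -1, -1, -3, -3, -1]
150 [0, 33, 41, 36, 51, 52, 49, 36, 37, 41, 27, 33, 29, 31, 29, 28, 26, 3, -1, 0, 0, 0, -2]
153 [-1, 27, 35, 38, 1180, 36, 37, 36, 5, 31, 37, 35, 31, 33, 29, 30, 42, 2, -1, -4, 1, 0, -3]
156 [1, 0, -1, 7, 35, 38, 36, 42, 52, 41, 38, 36, 39, 29, 34, 34, 45, 0, -3, -4, 2, -1, 0]
159 [0, -3, -6, 0, -3, 0, 19, 20, 39, 39, 37, 40, 37, 40, 33, 38, 3, -5, 0, -1, -2, -2, 
[... 863 characters left out ...]
07, 102, 67, 64, 79, 67, 62, 63, 1, -3, 2, -3, -6, 0, -4, -5, -1, 23, 22]
192 [4, -2, -2, 108, 110, 106, 109, 107, 74, 61, 62, 67, 3, 1, 2, 3, -3, 0, -1, -1, 1, -3, -1]
195 [0, -3, -3, 87, 96, 103, 109, 105, 107, 108, 110, 80, -2, 0, 0, 0, 0, -3, 0, -2, 0, -1, 1]
198 [-4, 1, 1, 6, 4, 80, 88, 98, 107, 108, 109, 4, -1, 0, -2, -1, -2, -2, 0, -1, 0, -3, 2]
201 [-1, 0, -4, 1, 3, 4, 0, 73, 80, 89, 104, 1, -1, 0, -1, -6, -2, -4, 3, 0, -1, -2, -2]
204 [0, -3, 0, -9, -1, 0, 4, 5, 3, 4, 74, 0, -1, -3, -1, 2, -5, 1, -3, -3, 0, -1, -2]
207 [-1, 3, -6, -2, 0, -2, 1, 0, 0, 4, 5, 0, -2, -3, 0, -5, -5, 0, 0, 2, 0, 3, -3]
210 [0, -1, -2, -3, 0, -5, 1, 2, 1, -5, -3, -1, 0, -1, -6, -2, 1, -2, 2, -9, -2, 1, -4]
```

View pics/zt.png

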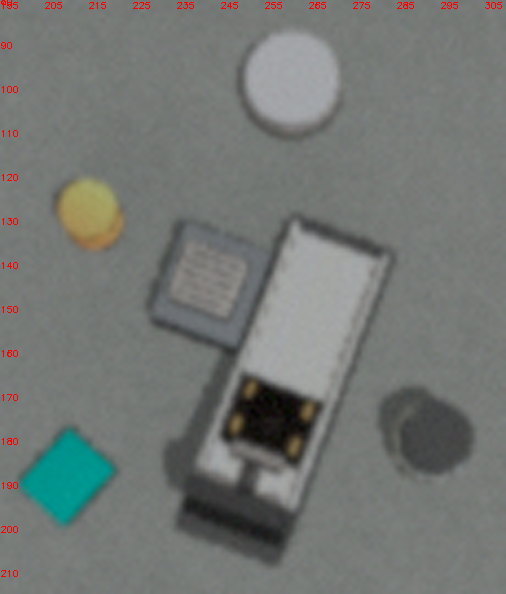

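View pics/zs.png

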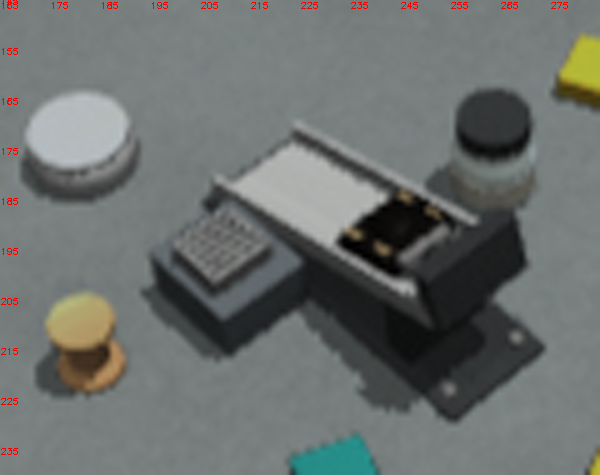

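```bash
cat >> h.py <<'E'
def jig(O,yaw,P):
    c,s=np.cos(yaw),np.sin(yaw); P=np.asarray(P,float)
    return np.array([O[0]+c*P[0]-s*P[1],O[1]+s*P[0]+c*P[1],P[2]])
def chute(P):
    t=np.radians(16); return [P[0]*np.cos(t)+P[2]*np.sin(t),P[1],.034-P[0]*np.sin(t)+P[2]*np.cos(t)]
E
python3 - <<'E'
from h import *
a=np.load('pics/top0.npy',allow_pickle=True).item();b=np.load('pics/side0.npy',allow_pickle=True).item()
f=lambda x,y:(195+x/4.4-.5+.11,80+y/4.4-.5+.11)
g=lambda x,y:(165+x/5-.4,145+y/5-.4)
pad=ray(a,*f(210,279),.0535); print('pad top view',pad)
print('pad side view',ray(b,*g(222,245),.0535))
# lip wall top corners, z~.029
zl=chute([.060,0,.012])[2]
L=ray(a,*f(294,217),zl);R=ray(a,*f(394,253),zl);print('lip',L,R,np.linalg.norm(L-R))
Ls=ray(b,*g(217,180),zl);Rs=ray(b,*g(297,124),zl);print('lip side',Ls,Rs,np.linalg.norm(Ls-Rs))
# housing top front edge corners
d=L-R;print('yaw from lip',np.degrees(np.arctan2(d[1],d[0]))-90); d=Ls-Rs;print(np.degrees(np.arctan2(d[1],d[0]))-90)
# plate marks (top z ~ )
M=[f(*q) for q in((250,389),(308,411),(294,445),(236,423))]
zt=[chute([x,0,.018])[2] for x in(-.094,-.066)]
W=[ray(a,*m,z) for m,z in zip(M,(zt[1],zt[1],zt[0],zt[0]))];print('marks',np.round(W,4),'mid',np.mean(W,0))
d=(W[0]+W[1]-W[2]-W[3]);print('yaw plate',np.degrees(np.arctan2(d[1],d[0])))
E
```

```text
pad top view [0.63754328 0.07782789 0.0535    ]
pad side view [0.63757945 0.08299347 0.0535    ]
lip [0.6843379  0.02375078 0.0289969 ] [ 0.66169544 -0.04339027  0.0289969 ] 0.07085620357692138
lip side [0.67984185 0.02491395 0.0289969 ] [ 0.65927594 -0.03703498  0.0289969 ] 0.06527347930134304
yaw from lip -18.636024040801942
-18.36521728804331
marks [[0.5646 0.0498 0.0695]
 [0.5514 0.0123 0.0695]
 [0.5288 0.0208 0.0772]
 [0.542  0.0581 0.0772]] mid [0.54668988 0.03523484 0.0733537 ]
yaw plate -20.42860406126013
```

Run:
```python
from h import *
from scipy.spatial.transform import Rotation as Ro
a=np.load('pics/top0.npy',allow_pickle=True).item();b=np.load('pics/side0.npy',allow_pickle=True).item()
O=np.array([.6145,.0115]);yaw=np.radians(-19.6)
c=cv2.cvtColor(a['color'],cv2.COLOR_RGB2BGR);c=cv2.resize(c[80:215,195:310],None,fx=4.4,fy=4.4,interpolation=cv2.INTER_CUBIC)
d=cv2.cvtColor(b['color'],cv2.COLOR_RGB2BGR);d=cv2.resize(d[145:240,165:285],None,fx=5,fy=5,interpolation=cv2.INTER_CUBIC)
S=[[(x,y,.0535) for x,y in((-.02,.05),(.02,.05),(.02,.094),(-.02,.094))],[chute(q) for q in((-.138,-.03,.012),(.06,-.03,.012),(.06,.03,.012),(-.138,.03,.012))],[chute(q) for q in((-.102,-.027,.018),(-.058,-.027,.018),(-.058,.027,.018),(-.102,.027,.018))]]
for s in S:
    W=[jig(O,yaw,p) for p in s]
    for im,(x0,y0),k,o in((a,(195,80),4.4,c),(b,(165,145),5,d)):
        p=np.array([(pix(im,w)-[x0,y0]+.5)*k for w in W]).astype(int)
        cv2.polylines(o,[p],True,(0,0,255),1)
cv2.imwrite('pics/ot.png',c);cv2.imwrite('pics/os.png',d)
for v in range(140,345,20): print(v,[int(1000*pt(a,u,v)[2]) for u in range(400,512,10)])
print(pt(a,465,170),pt(a,465,260))
st=monitor.get_state();R=Ro.from_rotvec(st['tool_rot']).as_matrix();print(R.round(3))
print(jig(O,yaw,(.006,.036,.0)))
```

```text
140 [-2, 22, -1, -2, -3, 0, 0, 0, -6, -3, 0, -3]
160 [0, 17, -2, 1, 2, 0, -3, -1, 0, 0, -1, -2]
180 [0, 13, -1, 1180, -2, -1, -2, 57, 103, 146, 189, 229]
200 [-2, 5, 17, -3, -1, -2, 0, 127, 105, 147, 193, 229]
220 [-2, -2, -2, -6, -4, -1, -5, 129, 106, 148, 193, 230]
240 [17, 13, -4, -3, 0, 1, -1, 54, 107, 150, 190, 230]
260 [-5, 18, 0, -2, 0, 4, -1, 2, 108, 147, 192, 232]
280 [2, -2, 5, 1, 0, 0, 0, -3, -4, -5, 0, 0]
300 [2, -5, -3, 0, 0, -3, -2, -4, 0, -1, 1180, 0]
320 [-3, 0, -2, -3, 0, -1, -1, -5, -2, 18, 17, 328]
340 [-3, -2, -1, -3, 0, -3, 0, -3, 0, 18, 18, 16]
[ 0.58061881 -0.58621376 -0.00111483] [ 0.31363112 -0.58767292 -0.00095143]
[[ 0.934  0.357 -0.001]
 [ 0.357 -0.934  0.001]
 [-0.    -0.001 -1.   ]]
[0.6322286  0.04340136 0.        ]
```

View pics/ot.png

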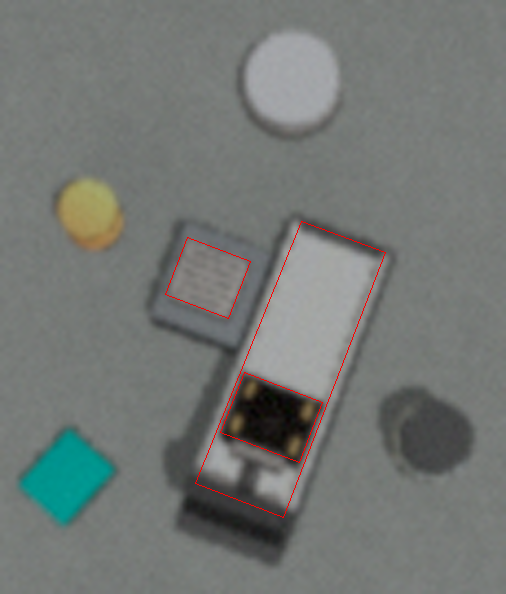

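View pics/os.png

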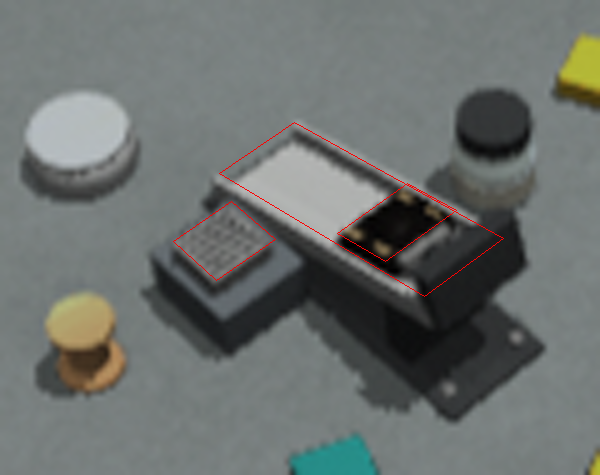

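```bash
python3 -m pendant '[[[0,0,0],[0.02,-0.055,0],-0.31],[[0,0,0],[0.02,-0.055,0],-0.31],[[0,0,0],[0.02,-0.055,0],-0.31],[[0,0,0],[0.054,-0.03,0],-0.31],[[0,0,0],[0.054,-0.03,0],-0.31],[[0,0,0],[0.054,-0.03,0],-0.31],[[0,0,0],[0.054,-0.03,0],-0.31],[[0,0,0],[0.054,-0.03,0],-0.31]]'
python3 -m pendant '[[[0,0,0],[0.054,-0.03,0],-0.31],[[0,0,0],[0.054,-0.03,0],-0.31],[[0,0,0],[0.054,-0.03,0],-0.31],[[0,0,0],[0.054,-0.03,0],-0.31],[[0,0,10],[0,0,0],-0.31],[[0,0,10],[0,0,0],-0.31],[[0,0,10],[0,0,0],-0.31],[[0,0,10.4],[0,0,0],-0.31]]'
cat > st.py <<'E'
from h import *
from scipy.spatial.transform import Rotation as Ro
O=np.array([.6145,.0115]);yaw=np.radians(-19.6)
def report(x=.006,y=.036):
    st=monitor.get_state();R=Ro.from_rotvec(st['tool_rot']).as_matrix()
    T=jig(O,yaw,(x,y,0)); p=st['position']
    print('t',st['time'],'pos',p.round(4),'F',st['ft_force'].round(2),'grip',st['grip_width'])
    Rj=Ro.from_euler('z',yaw).as_matrix().T
    print('pos in jig',(Rj@(p-np.r_[O,0])).round(4),'tool axes in jig\n',(Rj@R).round(4))
    print('tool shift to target xy',(R.T@np.r_[T[:2]-p[:2],0]).round(4))
E
python3 -c "from st import *;report()"
```

```text
time: 1.15
position: [0.4286, -0.1936, 0.2226]
tool_rot: [3.089, 0.569, 0.0]
ft_force: [1.6, -0.2, -0.6]
grip_width: 0.656
time: 2.15
position: [0.5865, -0.0061, 0.2221]
tool_rot: [3.095, -0.541, -0.001]
ft_force: [0.6, 0.9, 0.9]
grip_width: 0.653
t 2.15 pos [ 0.5865 -0.0061  0.2221] F [0.55 0.92 0.91] grip 0.652647811716093
pos in jig [-0.0205 -0.0259  0.2221] tool axes in jig
 [[ 1.0e+00 -4.1e-03 -8.0e-04]
 [-4.1e-03 -1.0e+00 -3.0e-04]
 [-8.0e-04  3.0e-04 -1.0e+00]]
tool shift to target xy [ 0.0262 -0.062  -0.    ]
```

```bash
python3 -m pendant '[[[0,0,0],[0.013,-0.031,0],-0.31],[[0,0,0],[0.013,-0.031,0],-0.31],[[0,0,0],[0,0,0.06],-0.31],[[0,0,0],[0,0,0.06],-0.31],[[0,0,0],[0,0,0],-0.31]]'
python3 - <<'E'
from st import *
report()
for n in('top','side','wrist'):
    im=grab(n); save(im,n+'1'); np.save('pics/'+n+'1.npy',im,allow_pickle=True)
im=np.load('pics/side1.npy',allow_pickle=True).item()
c=cv2.cvtColor(im['color'],cv2.COLOR_RGB2BGR)[100:240,140:300];cv2.imwrite('pics/s1z.png',cv2.resize(c,None,fx=4,fy=4,interpolation=cv2.INTER_CUBIC))
E
```

```text
time: 2.78
position: [0.6276, 0.0428, 0.0972]
tool_rot: [3.094, -0.531, -0.017]
ft_force: [0.6, 0.4, -0.1]
grip_width: 0.649
t 2.775 pos [0.6276 0.0428 0.0972] F [ 0.58  0.38 -0.07] grip 0.6488883249458052
pos in jig [0.0018 0.0339 0.0972] tool axes in jig
 [[ 0.9999  0.0019 -0.0104]
 [ 0.0019 -1.     -0.0042]
 [-0.0104  0.0042 -0.9999]]
tool shift to target xy [ 0.0042 -0.0021 -0.0001]
```

View pics/s1z.png

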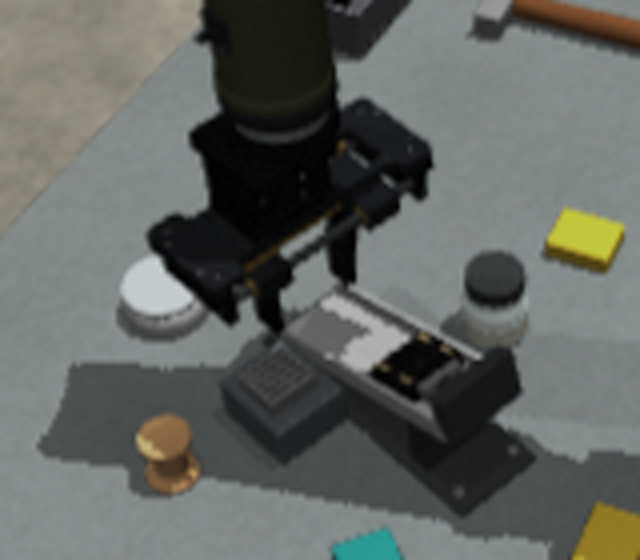

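View pics/wrist1.png

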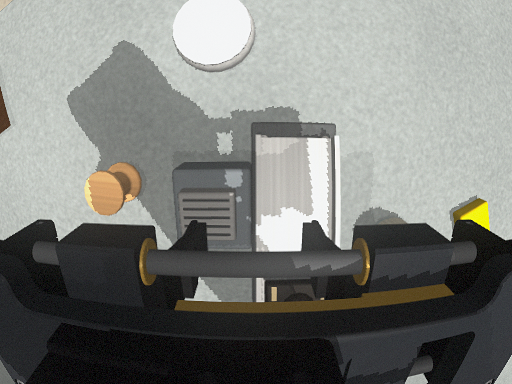

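Run:
```python
from st import *
im=np.load('pics/side1.npy',allow_pickle=True).item()
for y in(.034-.036,.034+.036):
  for dx,dy in((-.0095,-.0075),(.0095,-.0075),(.0095,.0075),(-.0095,.0075)): print((( pix(im,jig(O,yaw,(.0018+dx,y+dy,.0972)))-[140,100]+.5)*4).round())
```

```text
[367. 280.]
[350. 266.]
[334. 277.]
[351. 291.]
[290. 333.]
[273. 318.]
[257. 329.]
[274. 344.]
```

```bash
python3 -m pendant '[[[0,0,0],[0.003,-0.002,0.015],-0.31],[[0,0,0],[0.001,0,0.015],-0.31],[[0,0,0],[0,0,0.006],-0.31],[[0,0,0],[0,0,0],-0.31]]'
python3 - <<'E'
from st import *
report()
im=grab('side')
np.save('pics/side2.npy',im,allow_pickle=True)
c=cv2.cvtColor(im['color'],cv2.COLOR_RGB2BGR)[120:240,160:280];cv2.imwrite('pics/s2z.png',cv2.resize(c,None,fx=5,fy=5,interpolation=cv2.INTER_CUBIC))
save(grab('wrist'),'wrist2')
E
```

```text
time: 3.42
position: [0.6358, 0.0442, 0.0657]
tool_rot: [3.096, -0.532, -0.002]
ft_force: [0.4, 0.7, -0.2]
grip_width: 0.655
t 3.425 pos [0.6358 0.0442 0.0657] F [ 0.44  0.67 -0.23] grip 0.6549848923659221
pos in jig [0.0091 0.0379 0.0657] tool axes in jig
 [[ 1.0e+00  1.8e-03 -1.4e-03]
 [ 1.8e-03 -1.0e+00 -6.0e-04]
 [-1.4e-03  5.0e-04 -1.0e+00]]
tool shift to target xy [-0.0031  0.0019  0.    ]
```

View pics/s2z.png

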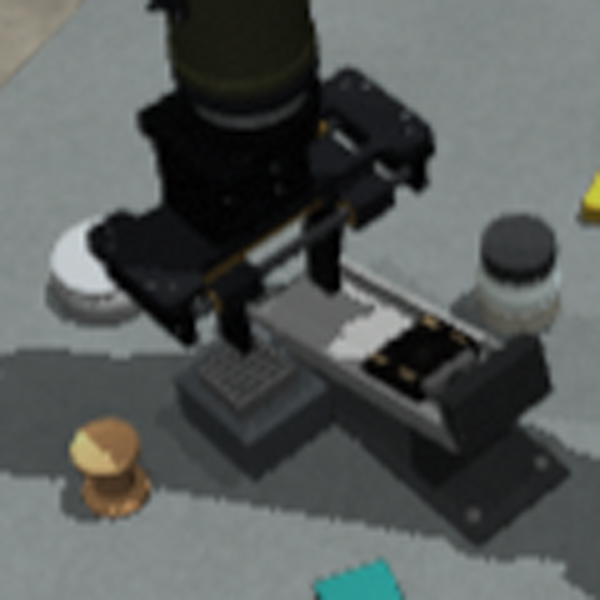

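View pics/wrist2.png

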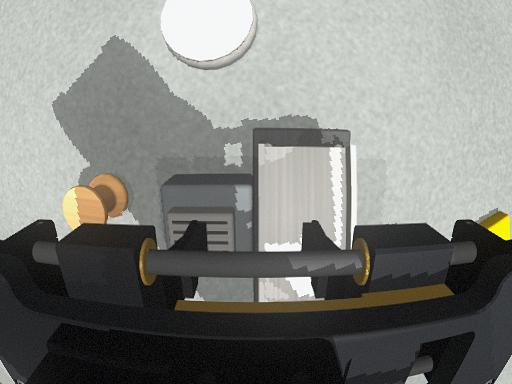

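```bash
python3 -m pendant '[[[0,0,0],[-0.001,0.002,0.008],-0.31],[[0,0,0],[0,0,0.005],-0.31],[[0,0,0],[0,0,0],-0.31]]'; python3 -c "from st import *;report()"
```

```text
time: 3.9
position: [0.6346, 0.0424, 0.0531]
tool_rot: [3.096, -0.532, -0.001]
ft_force: [0.2, -0.4, 0.8]
grip_width: 0.656
t 3.9 pos [0.6346 0.0424 0.0531] F [ 0.19 -0.41  0.84] grip 0.6559823420511488
pos in jig [0.0085 0.0359 0.0531] tool axes in jig
 [[ 1.0e+00  1.6e-03 -5.0e-04]
 [ 1.6e-03 -1.0e+00 -4.0e-04]
 [-5.0e-04  4.0e-04 -1.0e+00]]
tool shift to target xy [-0.0025 -0.0001  0.    ]
```

Contact is just starting at z ≈ 53 mm, as predicted. Press.

```bash
python3 -m pendant '[[[0,0,0],[0,0,0.006],-0.31],[[0,0,0],[0,0,0.006],-0.31],[[0,0,0],[0,0,0],-0.31]]'
python3 - <<'E'
from st import *
report()
im=grab('side')
c=cv2.cvtColor(im['color'],cv2.COLOR_RGB2BGR)[120:240,160:280];cv2.imwrite('pics/s3z.png',cv2.resize(c,None,fx=5,fy=5,interpolation=cv2.INTER_CUBIC))
save(grab('wrist'),'wrist3')
E
```

```text
time: 4.28
position: [0.6353, 0.0426, 0.0422]
tool_rot: [3.096, -0.532, 0.002]
ft_force: [-0.9, -0.9, 5.2]
grip_width: 0.656
t 4.275 pos [0.6353 0.0426 0.0422] F [-0.89 -0.9   5.23] grip 0.6555462425769348
pos in jig [0.0092 0.0363 0.0422] tool axes in jig
 [[ 1.      0.0019  0.0011]
 [ 0.0019 -1.      0.    ]
 [ 0.0011 -0.     -1.    ]]
tool shift to target xy [-0.0032  0.0003 -0.    ]
```

View pics/s3z.png

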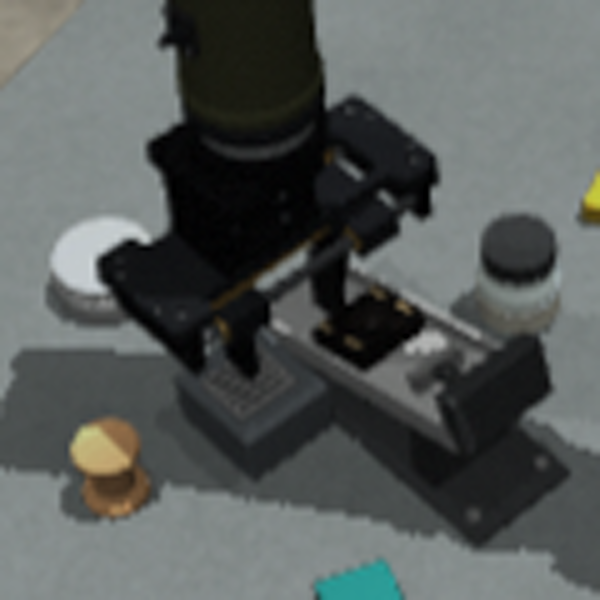

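View pics/wrist3.png

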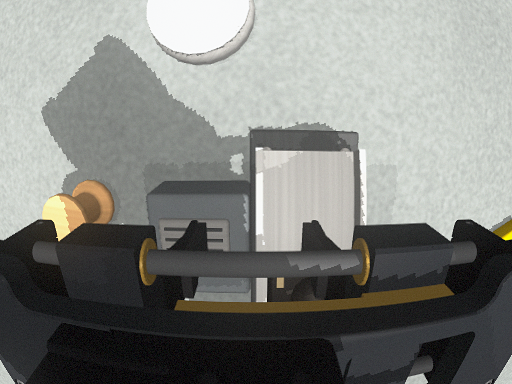

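```bash
python3 -m pendant '[[[0,0,0],[0,0,0.0015],-0.31],[[0,0,0],[0,0,0],-0.31],[[0,0,0],[0,0,0],-0.31],[[0,0,0],[0,0,0],-0.31],[[0,0,0],[0,0,0],-0.31],[[0,0,0],[0,0,0],-0.31]]'
cat > chk.py <<'E'
from st import *
import sys
report()
n=sys.argv[1]
im=grab('side');save(im,'side'+n)
c=cv2.cvtColor(im['color'],cv2.COLOR_RGB2BGR)[120:240,160:280];cv2.imwrite(f'pics/s{n}z.png',cv2.resize(c,None,fx=5,fy=5,interpolation=cv2.INTER_CUBIC))
# plate dark mask inside the chute region upstream of finger; lacing marks
hsv=cv2.cvtColor(im['color'],cv2.COLOR_RGB2HSV)
m=((hsv[...,1]>70)&(hsv[...,2]>70)&(hsv[...,0]>8)&(hsv[...,0]<30)).astype(np.uint8)
k,l,s,ct=cv2.connectedComponentsWithStats(m)
for i in range(1,k):
    u,v=ct[i]
    if 218<u<260 and 170<v<205: print('mark',ct[i].round(1),s[i,4])
E
python3 chk.py 4; python3 -m pendant '[[[0,0,0],[0,0,0],-0.31],[[0,0,0],[0,0,0],-0.31],[[0,0,0],[0,0,0],-0.31],[[0,0,0],[0,0,0],-0.31]]'; python3 chk.py 5
```

```text
time: 5.12
position: [0.6354, 0.0426, 0.0418]
tool_rot: [3.096, -0.532, 0.002]
ft_force: [-4.5, -2.0, 11.1]
grip_width: 0.653
t 5.125 pos [0.6354 0.0426 0.0418] F [-4.45 -2.04 11.09] grip 0.6530422093387792
pos in jig [0.0093 0.0364 0.0418] tool axes in jig
 [[ 1.0e+00  1.8e-03  1.5e-03]
 [ 1.8e-03 -1.0e+00 -2.0e-04]
 [ 1.5e-03  2.0e-04 -1.0e+00]]
tool shift to target xy [-0.0033  0.0003 -0.    ]
mark [235. 178.] 1
mark [240.2 181. ] 5
time: 5.68
position: [0.6354, 0.0426, 0.0418]
tool_rot: [3.096, -0.532, 0.002]
ft_force: [-4.0, -1.8, 11.6]
grip_width: 0.655
t 5.675 pos [0.6354 0.0426 0.0418] F [-3.97 -1.79 11.57] grip 0.6548275279195245
pos in jig [0.0093 0.0363 0.0418] tool axes in jig
 [[ 1.0e+00  1.8e-03  1.5e-03]
 [ 1.8e-03 -1.0e+00 -2.0e-04]
 [ 1.5e-03  2.0e-04 -1.0e+00]]
tool shift to target xy [-0.0033  0.0003 -0.    ]
mark [235. 178.] 1
mark [240.2 181. ] 5
```

View pics/s5z.png

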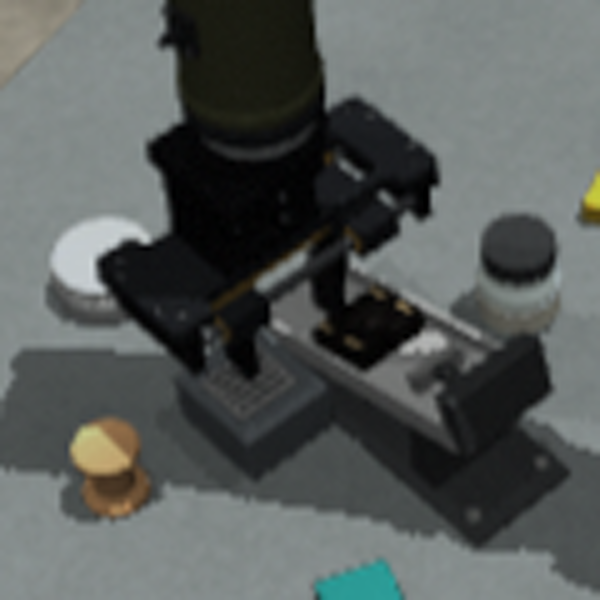

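Run:
```python
from st import *
im=grab('side')
t=np.radians(16);c,s=np.cos(yaw),np.sin(yaw)
R=np.array([[c,-s,0],[s,c,0],[0,0,1]])@np.array([[np.cos(t),0,np.sin(t)],[0,1,0],[-np.sin(t),0,np.cos(t)]])
T=np.r_[O,.034]
M=np.linalg.inv(im['world_to_cam']);o=R.T@(M[:3,3]-T)
for q in((352,343),(325,331),(380,294),(405,308),(318,331),(355,365),(425,322)):
    p=R.T@(pt(im,160+q[0]/5-.4,120+q[1]/5-.4,1.)-T); w=o+(p-o)*(.018-o[2])/(p[2]-o[2]); print(q,(1000*w).round(1))
st=monitor.get_state()['position']
for z in(0,.018): 
    print('finger upstream edge chute coords',(1000*(R.T@(jig(O,yaw,(.0093-.0095,0,.0418+z))-T))).round(1))
```

```text
(352, 343) [-42.   22.1  18. ]
(325, 331) [-18.8  24.5  18. ]
(380, 294) [-19.7 -17.8  18. ]
(405, 308) [-43.6 -17.8  18. ]
(318, 331) [-15.1  27.   18. ]
(355, 365) [-59.6  33.9  18. ]
(425, 322) [-64.4 -16.   18. ]
finger upstream edge chute coords [-2.3 -0.   7.4]
finger upstream edge chute coords [-7.3 -0.  24.7]
```

Run:
```python
from st import *
im=cv2.imread('pics/side5.png')[160:200,210:260]
im=np.clip(255*(im/255.)**.5,0,255).astype(np.uint8)
im2=cv2.imread('pics/wrist3.png')
w=grab('wrist');c=cv2.cvtColor(w['color'],cv2.COLOR_RGB2BGR)[210:310,240:370];c=np.clip(255*(c/255.)**.5,0,255).astype(np.uint8)
cv2.imwrite('pics/g1.png',cv2.resize(im,None,fx=14,fy=14,interpolation=cv2.INTER_CUBIC));cv2.imwrite('pics/g2.png',cv2.resize(c,None,fx=6,fy=6,interpolation=cv2.INTER_CUBIC))
```

```text
(no output)
```

View pics/g1.png

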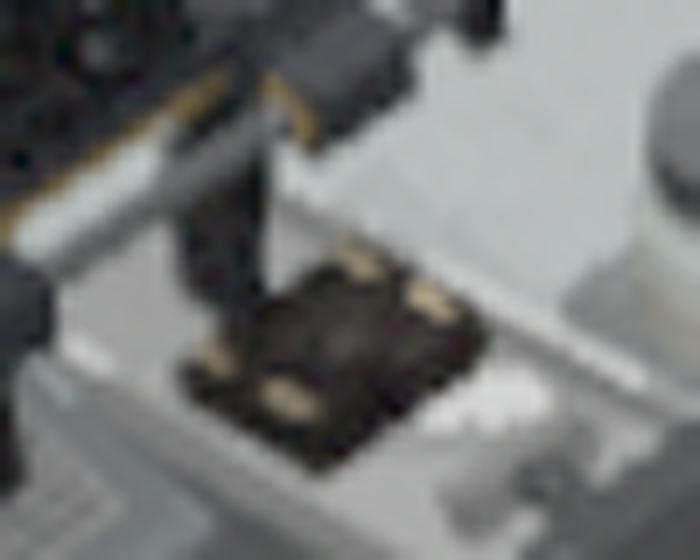

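View pics/g2.png

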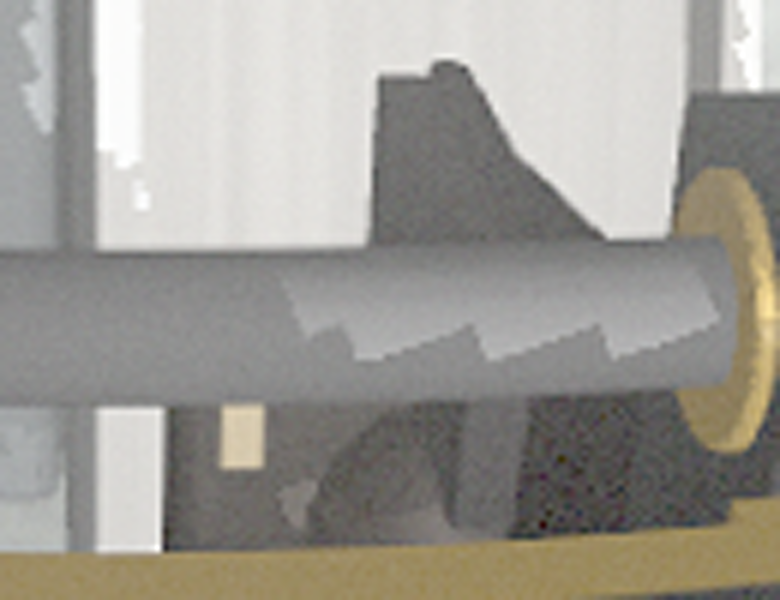

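The brightened side crop shows the plate lying square in the chute, with its front edge against the finger and no floor visible between them. The plate is clear of the kicker. The marks stayed at the same pixels over two checks, so I'm handing in.

```bash
python3 -c "
from bench import order
print(order.close_job())"
```

```text
the job is handed in; nothing more can be done
None
```

I pressed the ejector pad with one finger, and the plate shot out of its nest and stopped in the chute against the other finger. I handed the job in at about 6 s with the arm still holding that pose. No verdict was reported.

**Last checks:**
- **Pad:** the fingertip was at z = 41.8 mm, and 41.5 mm is fully pressed. The pad force was about 11.6 N.
- **Plate:** it lay flat and square with its middle at about x = −31 mm, clear of the gate. It did not move in two pictures 0.55 s apart.
- **Contact with the finger:** the zoomed side picture shows no gap. The measured plate edge came out about 3 mm short of where the finger's face should be; I took that as camera error (calibration about 2 mm, coarse pixels) and did not resolve it.
- **Sideways force:** the wrist also read about 4 N sideways, which I took to be friction on the pad. I did not check that separately.
- **Rest of the bench:** the jar, spool, tin and turquoise look-alike showed no sign of having moved in the side pictures. I did not measure the other bystanders afterwards, but the arm passed above all of them.

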